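Point out the next chilling step

TASK

Show a helper which things the next chilling step needs: point straight down with the fingertips at the cap of the shortest of the three reagent bottles, then at the middle of the cooling block, then at the middle of the timer, each time about 3 cm above the thing and staying over it for two seconds. Touch nothing on the table, point at neither of the two taller bottles on the way (pass well above them or round them), and finish with the hand still pointing at the timer.

Things in the scene. Friction and masses are not known exactly. Their poses are not given: they have to be found in the camera images.
- short_top (a point): centre of the top of the cap of the shortest reagent bottle: an upright round screw-cap bottle 44 mm in diameter and 85 mm tall, so this point is 85 mm above the table; z up. The three bottles stand in a row at the back of the free table, in any order, about 17 cm apart
- mid_top (a point): centre of the top of the cap of the middle-sized reagent bottle, 56 mm in diameter and 118 mm tall (the point is 118 mm above the table); not to be pointed at
- tall_top (a point): centre of the top of the cap of the tallest reagent bottle, 66 mm in diameter and 135 mm tall (the point is 135 mm above the table); not to be pointed at
- block_top (a point): centre of the ridged top of the cooling block, a loose black low box 139 x 123 mm and 56 mm tall; the point is 56 mm above the table; z up. It lies in front of the bottles, on the left or the right, and the timer on the other side
- timer_top (a point): centre of the top of the lab timer, a small flat white box with a display and three keys, 72 x 62 mm and 18 mm tall, lying loose on the table; the point is 18 mm above the table; z up
Things that resemble listed ones, but are neither listed nor needed, are in the scene too. Leave any purple or yellow look-alike of the part that bears short_top alone.

How it is judged (in metres and radians):
On the way, in this order (a step that is already met when the one before it is completed fails the run):
1. the fingertips point down at the cap of the shortest bottle and stay there (horizontal distance between the grasp point and short_top below 0.025 m and z of the grasp point in the frame of short_top between 0.015 and 0.085 m), for 1.5 s.
2. the fingertips point down at the middle of the cooling block and stay there (horizontal distance between the grasp point and block_top below 0.035 m and z of the grasp point in the frame of block_top between 0.015 and 0.085 m), for 1.5 s.
3. the fingertips point down at the middle of the timer and stay there (horizontal distance between the grasp point and timer_top below 0.03 m and z of the grasp point in the frame of timer_top between 0.015 and 0.085 m), for 1.5 s.
At the end, for the whole second after the job is handed in: the hand is still over the timer, its grasp point within 30 mm of the timer's middle seen from above and 15 to 85 mm above its top, and the three bottles, the block and the timer are within 8 mm of where they started (all of step 3 and distance of each of short_top, mid_top, tall_top, block_top, timer_top from where it was at the start of the episode below 0.008 m); the robot touches nothing.
It fails at once if the hand or arm touches something on the table (contact force between any of the fingers, the arm and anything else above 0.3 N).
It fails at once if a taller bottle is pointed at (grasp point within 20 mm of its axis and less than 85 mm above its cap) ((horizontal distance between the grasp point and mid_top below 0.02 m and z of the grasp point in the frame of mid_top below 0.085 m) or (horizontal distance between the grasp point and tall_top below 0.02 m and z of the grasp point in the frame of tall_top below 0.085 m)).
It fails at once if a bottle, the block or the timer is lifted or shifted (distance of any of short_top, mid_top, tall_top, block_top, timer_top from where it was at the start of the episode above 0.015 m).
It also fails if it takes over 54 s, if anything falls off the work surface, if the arm or the gripper's body presses on something with over 40 N, if the wrist force passes 120 N, or if a joint passes its speed limit or range.

ROBOT

A 6-joint arm with a two-finger parallel gripper is mounted at the origin on a cart in front of the work surface, level with it; the furniture and walls round the work are solid. World frame = base frame: x ahead of the robot, y to its left, z up, the work surface at z = 0. Lengths are in mm, angles in rad, forces in N, time in s.
With the tool pointing down it reaches from about 350 to 975 mm from the base axis. Payload 7.1 kg.
Tool frame: the origin (TCP) lies at the very end of the fingers, on their centre line; the grasp point (between the pads) lies 19 mm behind it; z points along the fingers, x is the direction in which the jaws open and shut, and the axes are right-handed (so a half turn about z gives the same grasp; the last joint's range is limited). The gripper opens to 88 mm and grips with 3 to 60 N. Pads are 20 mm wide; open, the fingers measure 115 mm over their backs; the gripper's body (75 mm by 178 mm) begins 61 mm behind the grasp point.
Start: joints at [-1.166, 0.423, 1.63, -0, 1.089, -0.019], TCP at [257.032, -569.684, 222.675] pointing down, gripper open.
Joint ranges: [-3, 3], [-0.9, 2.11], [0.09, 2.58], [-1.31, 4.45], [0.11, 2.69], [-2.54, 2.54]. Speed limits (rad/s): [2.39, 2.39, 3.01, 3.14, 3.14, 3.14].

INTERFACE

Orientations are given as a rotation vector (axis times angle).
In Python, from workcell import ctrl gives the robot as it stands. The module is installed in compiled form; this text tells all that it offers.
- The arm moves only by the tool move_arm, never from a script. Its argument "motion" is a list of rows, each a list of 2 entries, a list of its own where there are three numbers: the shift along the tool's x, y, z normalised to -1 to 1, where 1 is 150 mm, then the turn, a rotation vector about the tool's x, y, z normalised to -1 to 1, where 1 is 60 degrees. In form: [[[x, y, z], [rx, ry, rz]], ...]. A call has exactly 5 rows; each row is the pose to reach, as a shift and turn from the pose commanded when the call began, along the tool's axes at that moment; what a row does not reach only later rows make up. A row lasts 1/8 s, in which the tool goes at most 62.5 mm and 10.7 degrees, less where a joint would pass 70% of its speed; a pose out of reach is approached as far as the arm can. A call with a number of a shift or a turn outside -1 to 1 is refused whole. A call with a gripper value outside its range is refused whole. "gripper" is the opening, from 0 (shut) to 1 (fully open), set as the call begins (left out, the last holds). The fingers move at their own pace and stop on an object; the grip force is fixed at half the most. Time passes only in rows, so rows that repeat a pose let the fingers close, or fill a call up. It gives the time, the measured TCP pose, the force and the opening at its end, in the units of the state.
- ctrl.get_obs(): the state, without advancing time (a new reading comes with each control period).
- ctrl.get_image(name): name is "scene" or "top" or "wrist"; returns a dict with "pixels" (420x560x3 uint8, red, green, blue), "camera_matrix" (3x3 intrinsics, pixels), "R" (3x3) and "t" (3): a world point X has camera coordinates R X + t; the wrist camera has in their place "mount" (4x4, takes a point from camera to tool coordinates, whose origin is the TCP and whose axes are the tool frame's). Camera axes: x right, y down, z forward; pixel columns grow to the right and rows downward; lengths in mm; the calibration is good to about 2 mm. A picture is of the moment at which its call begins: read the wrist's pose just before it. There is no depth.
- ctrl.close_job(): hands the job in, once; it reports no verdict.
Trained networks look in the newest picture that a camera, given by its name, has taken for a name from the list of things; names that differ only in an ending like _2 or _b are one class to them, and where a whole thing is asked for, a point or a joint stands for the part that bears it (a point fixed in the world has none). Each returns a list of dicts, best first, with "p" (0 to 1); they miss things now and then, are a little off and sometimes report something else, mostly with a low value. They report only what shows in the picture. A call takes as long as a camera call. They do not tell look-alikes from the thing itself.
- ctrl.boxes_of(camera, name): "location" ([x, y, z] in mm, in world coordinates, good to about 4 mm: the middle of the surface that is visible of it).
- ctrl.regions_of(camera, name): "mask" (420x560 bool, what is visible of it).
- ctrl.pinpoint(camera, name): "location" ([x, y, z] in mm, in world coordinates, good to about 4 mm: a listed point, or the origin of a listed thing).
The state is a dict: "t": time; "qpos": joint angles; "qvel": joint speeds; "joint_torque": joint torques, N m; "ee_pos": TCP position; "orientation": TCP orientation; "ft_force": force on the tool from outside, world axes, zero at the start; "moment": the same for the moment, N m; "width": finger opening in mm.
Only numpy, scipy, OpenCV 4.12 (cv2) and the standard library are available. Lean on these libraries where they do the work, as an engineer would, in place of code of your own. Each camera call takes 0.05 s, during which the arm holds its last target.

## Working session

There is one attempt and no reset: what is moved stays moved. The work goes in short steps, Python scripts to look and compute and a tool call to move; the robot and the scene stay as the last step left them, time stands still between calls to the robot, and variables do not carry over. Pictures are saved under pics/ and viewed, and the job is handed in when it is done.

Besides the shell and the picture viewer there is one more tool, called by a JSON object that holds its "fn" and its "kwargs". move_arm: Moves the arm, as the interface text tells. Its arguments: {"type":"object","properties":{"motion":{"type":"array","items":{"type":"array"}},"gripper":{"type":"number"}},"required":["motion"]}

```bash
mkdir -p pics; python3 - <<'E'
from workcell import ctrl
import cv2,numpy as np
o=ctrl.get_obs();print(o['t'],o['ee_pos'],o['orientation'])
for c in ["scene","top"]:
    im=ctrl.get_image(c);cv2.imwrite(f"pics/{c}0.png",im["pixels"][:,:,::-1])
    for n in ["short_top","mid_top","tall_top","block_top","timer_top"]:
        print(c,n,[(round(d['p'],2),np.round(d['location']).tolist()) for d in ctrl.pinpoint(c,n)])
E
```

```text
0.0 [ 256.82550432 -569.18278021  221.89455719] [-2.63820702e+00  1.70411852e+00  2.01754580e-03]
scene short_top [(0.85, [570.0, -333.0, 87.0]), (0.81, [496.0, -397.0, 85.0]), (0.68, [624.0, -268.0, 81.0]), (0.64, [406.0, -385.0, 86.0])]
scene mid_top [(0.73, [602.0, 64.0, 118.0])]
scene tall_top [(0.75, [643.0, -86.0, 137.0])]
scene block_top [(0.58, [450.0, -249.0, 58.0]), (0.35, [601.0, 63.0, 119.0])]
scene timer_top [(0.95, [446.0, 130.0, 19.0]), (0.52, [640.0, -84.0, 134.0])]
top short_top [(0.88, [568.0, -329.0, 87.0]), (0.67, [406.0, -388.0, 83.0]), (0.66, [600.0, -189.0, 83.0]), (0.62, [624.0, -275.0, 86.0]), (0.34, [447.0, -247.0, 61.0])]
top mid_top [(0.6, [600.0, 64.0, 121.0])]
top tall_top [(0.55, [641.0, -89.0, 138.0])]
top block_top [(0.91, [444.0, -250.0, 58.0])]
top timer_top [(0.67, [451.0, 127.0, 18.0])]
```

View pics/scene0.png

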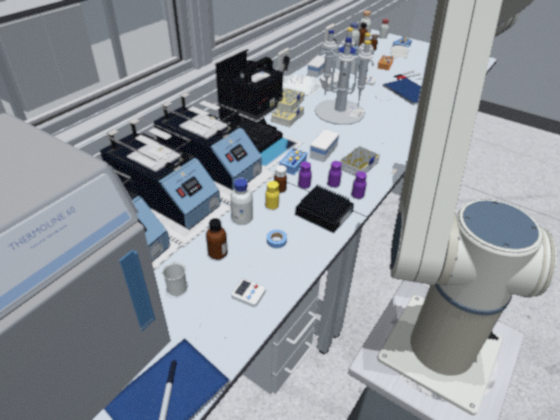

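View pics/top0.png

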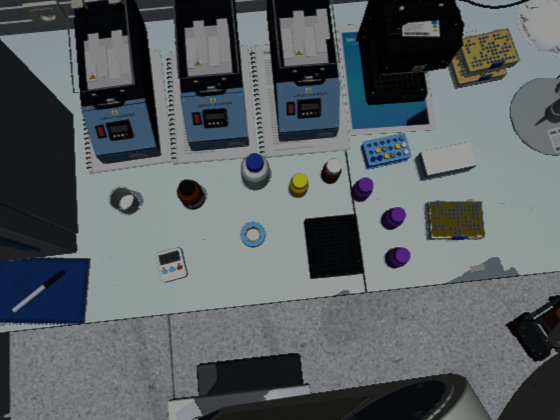

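The top view shows the short-bottle candidates: a brown bottle with a whitish cap at (332,170), yellow at (299,185), and purple at (362,188), (394,217) and (398,257). The tall bottle is at (255,165), the mid bottle at (190,193), the block at (333,246) and the timer at (172,264). I'll crop closely and project the measured points into it.

```bash
python3 - <<'E'
import cv2,numpy as np
from workcell import ctrl
pts=dict(short=(624,-272,85),mid=(601,64,118),tall=(642,-88,135),block=(447,-250,56),timer=(448,128,18),yel=(600,-189,85))
out=[]
for c,(r0,r1,c0,c1) in dict(scene=(150,320,170,390),top=(130,300,110,430)).items():
    im=ctrl.get_image(c);K=im["camera_matrix"];R=im["R"];t=np.array(im["t"])
    s=3 if c=="scene" else 2.5
    g=cv2.resize(im["pixels"][r0:r1,c0:c1,::-1].copy(),None,fx=s,fy=s,interpolation=cv2.INTER_CUBIC)
    for n,p in pts.items():
        u=K@(R@np.array(p)+t.ravel());u=u[:2]/u[2];print(c,n,u.round(1))
        cv2.drawMarker(g,(int((u[0]-c0+.5)*s),int((u[1]-r0+.5)*s)),(0,255,0),0,12,1)
    cv2.imwrite(f"pics/crop_{c}.png",g)
E
```

```text
scene short [280.9 167. ]
scene mid [214.6 220.9]
scene tall [238.8 181. ]
scene block [325.8 199.2]
scene timer [247.6 289.3]
scene yel [271.8 182.9]
top short [335.8 164.7]
top mid [185.9 186.4]
top tall [253.5 158.9]
top block [335.1 244.9]
top timer [169.8 264.3]
top yel [300.7 178.8]
```

View pics/crop_top.png

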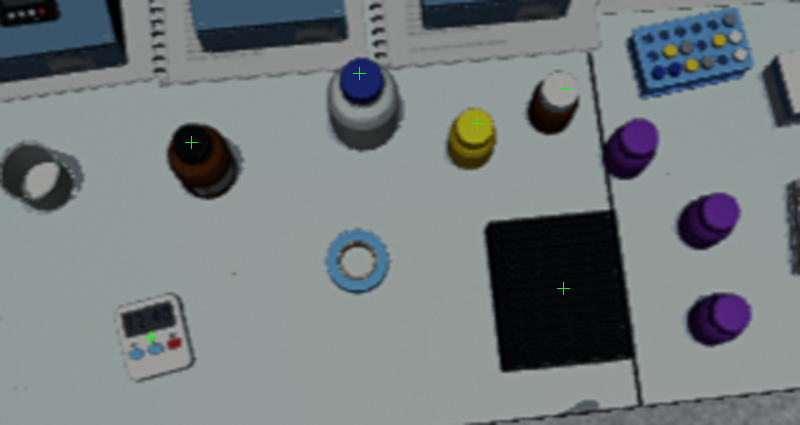

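View pics/crop_scene.png

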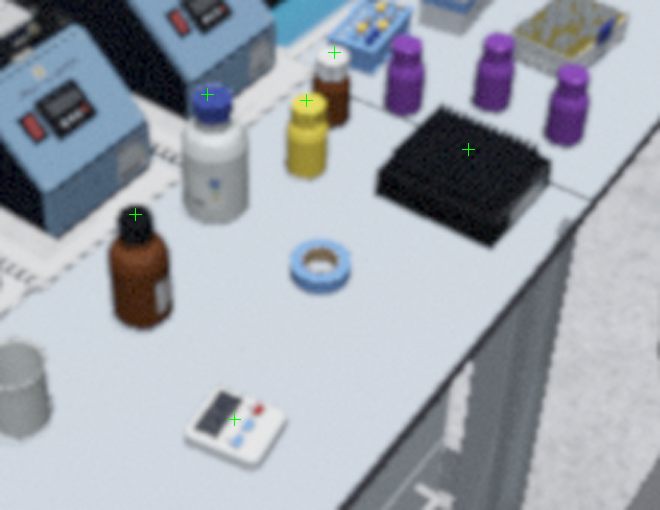

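The choice is the brown bottle with the white cap, about (622,-268,85). It's the same kind of height as the yellow and purple look-alikes, stands in the row, and lies 18 cm from the tall bottle. The projections agree in both views. Small shifts from the crop give block (446,-249) and timer (448,125).

Next I'll write a helper that converts world waypoints to tool shifts.

```bash
cat > h.py <<'E'
from workcell import ctrl
import numpy as np,sys
from scipy.spatial.transform import Rotation as Ro
def go(x,y,z,yaw=-90):
    o=ctrl.get_obs();R=Ro.from_rotvec(o['orientation'])
    s=R.inv().apply(np.array([x,y,z])-o['ee_pos'])/150
    a=np.radians(yaw);X=np.array([np.cos(a),np.sin(a),0]);Z=np.array([0,0,-1.]);Y=np.cross(Z,X)
    T=Ro.from_matrix(np.c_[X,Y,Z]); r=(R.inv()*T).as_rotvec()/np.radians(60)
    print(round(o['t'],2),o['ee_pos'].round(1),'shift',s.round(3),'turn',r.round(3),'q',np.round(o['qpos'],2))
if __name__=="__main__": go(*map(float,sys.argv[1:]))
E
python3 h.py 380 -470 230; python3 h.py 622 -268 230
```

```text
0.7 [ 257.  -569.7  222.7] shift [-0.269 -1.021 -0.049] turn [-0.    -0.     0.405] q [-1.17  0.42  1.63 -0.    1.09 -0.02]
0.7 [ 257.  -569.7  222.7] shift [-0.833 -3.045 -0.049] turn [-0.    -0.     0.405] q [-1.17  0.42  1.63 -0.    1.09 -0.02]
```

{"fn": "move_arm", "kwargs": {"motion": [[[-0.05,-0.2,-0.02],[0,0,0.08]],[[-0.11,-0.4,-0.05],[0,0,0.16]],[[-0.16,-0.6,-0.05],[0,0,0.24]],[[-0.22,-0.8,-0.05],[0,0,0.32]],[[-0.27,-1.0,-0.05],[0,0,0.4]]], "gripper": 0}}

```text
t: 1.32
ee_pos: [377.8, -470.4, 230.3]
orientation: [2.224, -2.219, 0.0]
ft_force: [-0.3, -0.1, 0.4]
width: 41.2
```

```bash
python3 h.py 622 -268 230
```

```text
1.32 [ 377.8 -470.4  230.3] shift [-1.346 -1.631  0.002] turn [-0.    -0.     0.002] q [-0.91  0.38  1.67  0.    1.09  0.65]
```

{"fn": "move_arm", "kwargs": {"motion": [[[-0.16,-0.2,0],[0,0,0]],[[-0.32,-0.4,0],[0,0,0]],[[-0.5,-0.6,0],[0,0,0]],[[-0.66,-0.8,0],[0,0,0]],[[-0.82,-1.0,0],[0,0,0]]]}}

```text
t: 1.95
ee_pos: [527.5, -346.5, 230.3]
orientation: [-2.227, 2.216, -0.0]
ft_force: [-0.0, 0.4, 0.0]
width: 0.3
```

```bash
python3 h.py 622 -268 230
```

```text
1.95 [ 527.5 -346.5  230.3] shift [-0.52  -0.633  0.002] turn [-0.    -0.     0.005] q [-0.6   0.42  1.61 -0.    1.11  0.97]
```

{"fn": "move_arm", "kwargs": {"motion": [[[-0.13,-0.16,0],[0,0,0]],[[-0.26,-0.32,0],[0,0,0]],[[-0.39,-0.48,0],[0,0,0]],[[-0.52,-0.63,0],[0,0,0]],[[-0.52,-0.63,0],[0,0,0]]]}}

```text
t: 2.58
ee_pos: [621.8, -267.5, 230.0]
orientation: [-2.229, 2.213, -0.0]
ft_force: [0.8, -0.6, -0.1]
width: 0.2
```

```bash
python3 h.py 622 -268 115; python3 - <<'E'
from workcell import ctrl
import cv2,numpy as np
for c in ["wrist","top"]:
    im=ctrl.get_image(c);cv2.imwrite(f"pics/{c}1.png",im["pixels"][:,:,::-1])
    print([(round(d['p'],2),np.round(d['location']).tolist()) for d in ctrl.pinpoint(c,"short_top")])
E
```

```text
2.58 [ 621.8 -267.5  230. ] shift [ 0.003 -0.001  0.767] turn [-0.     0.     0.007] q [-0.42  0.49  1.5   0.    1.15  1.14]
[(0.86, [599.0, -184.0, 84.0]), (0.75, [570.0, -333.0, 82.0]), (0.62, [493.0, -394.0, 88.0]), (0.58, [622.0, -267.0, 82.0])]
[(0.47, [604.0, -186.0, 82.0])]
```

View pics/wrist1.png

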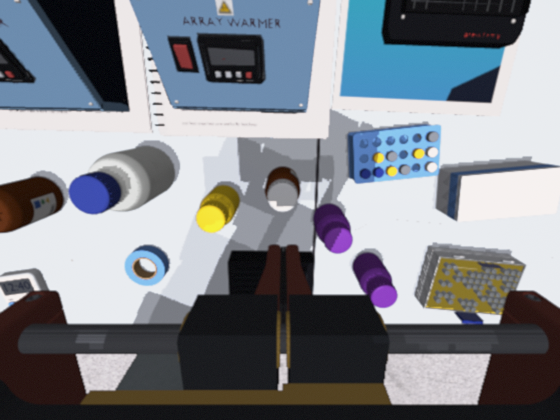

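View pics/top1.png

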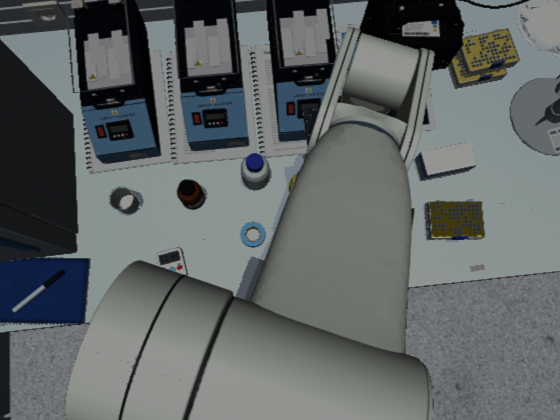

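The wrist view shows the white-capped brown bottle at (283,195), and the wrist network puts it at (622,-267). The TCP is directly over it, so I'm going down.

{"fn": "move_arm", "kwargs": {"motion": [[[0,0,0.15],[0,0,0]],[[0,0,0.3],[0,0,0]],[[0,0,0.45],[0,0,0]],[[0,0,0.6],[0,0,0]],[[0,0,0.75],[0,0,0]]]}}

```text
t: 3.4
ee_pos: [619.9, -269.9, 117.2]
orientation: [2.225, -2.217, 0.0]
ft_force: [1.1, 0.0, -0.5]
width: 0.6
```

{"fn": "move_arm", "kwargs": {"motion": [[[0,0,0],[0,0,0]],[[0,0,0],[0,0,0]],[[0,0,0],[0,0,0]],[[0,0,0],[0,0,0]],[[0,0,0],[0,0,0]]]}}

```text
t: 4.03
ee_pos: [620.8, -268.9, 118.2]
orientation: [-2.227, 2.216, -0.001]
ft_force: [0.2, 0.2, 0.2]
width: 0.7
```

```bash
python3 - <<'E'
from workcell import ctrl
import cv2
cv2.imwrite("pics/wrist2.png",ctrl.get_image("wrist")["pixels"][:,:,::-1])
E
```

```text
(no output)
```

View pics/wrist2.png

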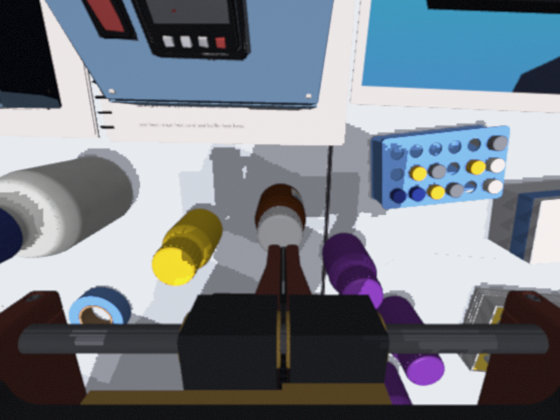

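The tips, at (283,250), sit right above the white cap at (280,228). I'll hold for two seconds.

{"fn": "move_arm", "kwargs": {"motion": [[[0,0,0],[0,0,0]],[[0,0,0],[0,0,0]],[[0,0,0],[0,0,0]],[[0,0,0],[0,0,0]],[[0,0,0],[0,0,0]]]}}

```text
t: 4.7
ee_pos: [620.6, -268.9, 117.6]
orientation: [2.227, -2.216, -0.0]
ft_force: [0.1, 0.0, 0.1]
width: 0.3
```

{"fn": "move_arm", "kwargs": {"motion": [[[0,0,0],[0,0,0]],[[0,0,0],[0,0,0]],[[0,0,0],[0,0,0]],[[0,0,0],[0,0,0]],[[0,0,0],[0,0,0]]]}}

```text
t: 5.32
ee_pos: [620.6, -268.9, 117.7]
orientation: [2.227, -2.216, 0.0]
ft_force: [0.4, 0.9, -0.1]
width: 0.3
```

{"fn": "move_arm", "kwargs": {"motion": [[[0,0,0],[0,0,0]],[[0,0,0],[0,0,0]],[[0,0,0],[0,0,0]],[[0,0,0],[0,0,0]],[[0,0,0],[0,0,0]]]}}

```text
t: 5.95
ee_pos: [620.6, -268.9, 117.7]
orientation: [-2.227, 2.216, -0.0]
ft_force: [-0.2, 0.5, -0.2]
width: 0.9
```

{"fn": "move_arm", "kwargs": {"motion": [[[0,0,-0.15],[0,0,0]],[[0,0,-0.3],[0,0,0]],[[0,0,-0.45],[0,0,0]],[[0,0,-0.6],[0,0,0]],[[0,0,-0.75],[0,0,0]]]}}

```text
t: 6.58
ee_pos: [620.5, -268.8, 230.9]
orientation: [2.227, -2.216, -0.0]
ft_force: [-0.3, -0.8, 0.2]
width: 0.5
```

```bash
python3 h.py 446 -249 230
```

```text
6.58 [ 620.5 -268.8  230.9] shift [-0.138  1.163  0.006] turn [0.    0.    0.005] q [-0.43  0.49  1.5  -0.    1.15  1.14]
```

{"fn": "move_arm", "kwargs": {"motion": [[[-0.03,0.2,0],[0,0,0]],[[-0.05,0.4,0],[0,0,0]],[[-0.08,0.6,0],[0,0,0]],[[-0.11,0.8,0],[0,0,0]],[[-0.14,1.0,0],[0,0,0]]]}}

```text
t: 7.2
ee_pos: [469.5, -248.4, 230.3]
orientation: [-2.227, 2.216, -0.0]
ft_force: [0.1, -0.4, 0.7]
width: 0.9
```

```bash
python3 h.py 446 -249 88;  python3 - <<'E'
from workcell import ctrl
import cv2,numpy as np
im=ctrl.get_image("wrist");cv2.imwrite("pics/wrist3.png",im["pixels"][:,:,::-1])
print([(round(d['p'],2),np.round(d['location']).tolist()) for d in ctrl.pinpoint("wrist","block_top")])
E
```

```text
7.2 [ 469.5 -248.4  230.3] shift [0.003 0.157 0.949] turn [-0.    -0.     0.005] q [-0.51  0.28  1.83 -0.    1.03  1.06]
[(0.97, [451.0, -250.0, 56.0])]
```

View pics/wrist3.png

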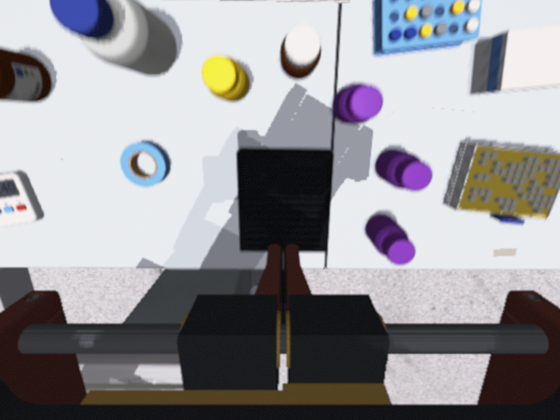

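The wrist view shows the block at (285,199), and the network gives (451,-250), so I'll use (448,-249). The way down is clear.

{"fn": "move_arm", "kwargs": {"motion": [[[0,0.14,0.19],[0,0,0]],[[0,0.14,0.38],[0,0,0]],[[0,0.14,0.57],[0,0,0]],[[0,0.14,0.76],[0,0,0]],[[0,0.14,0.94],[0,0,0]]]}}

```text
t: 7.92
ee_pos: [450.8, -249.1, 88.3]
orientation: [-2.227, 2.216, -0.002]
ft_force: [-0.6, 0.1, 0.8]
width: 0.7
```

{"fn": "move_arm", "kwargs": {"motion": [[[0,0,0],[0,0,0]],[[0,0,0],[0,0,0]],[[0,0,0],[0,0,0]],[[0,0,0],[0,0,0]],[[0,0,0],[0,0,0]]]}}

```text
t: 8.55
ee_pos: [449.8, -248.9, 89.7]
orientation: [-2.227, 2.216, -0.002]
ft_force: [0.4, -0.3, 0.6]
width: 0.9
```

{"fn": "move_arm", "kwargs": {"motion": [[[0,0,0],[0,0,0]],[[0,0,0],[0,0,0]],[[0,0,0],[0,0,0]],[[0,0,0],[0,0,0]],[[0,0,0],[0,0,0]]]}}

```text
t: 9.18
ee_pos: [449.5, -248.7, 89.1]
orientation: [2.227, -2.216, -0.0]
ft_force: [0.5, -0.5, 1.1]
width: 0.7
```

{"fn": "move_arm", "kwargs": {"motion": [[[0,0,0],[0,0,0]],[[0,0,0],[0,0,0]],[[0,0,0],[0,0,0]],[[0,0,0],[0,0,0]],[[0,0,0],[0,0,0]]]}}

```text
t: 9.8
ee_pos: [449.5, -248.7, 89.2]
orientation: [-2.227, 2.216, 0.0]
ft_force: [0.3, 0.5, 0.6]
width: 0.3
```

```bash
python3 h.py 448 -249 88;  python3 - <<'E'
from workcell import ctrl
import cv2,numpy as np
im=ctrl.get_image("wrist");cv2.imwrite("pics/wrist4.png",im["pixels"][:,:,::-1])
E
```

```text
9.8 [ 449.5 -248.7   89.2] shift [0.002 0.01  0.008] turn [0.    0.    0.005] q [-0.53  0.47  1.96  0.    0.72  1.04]
```

View pics/wrist4.png

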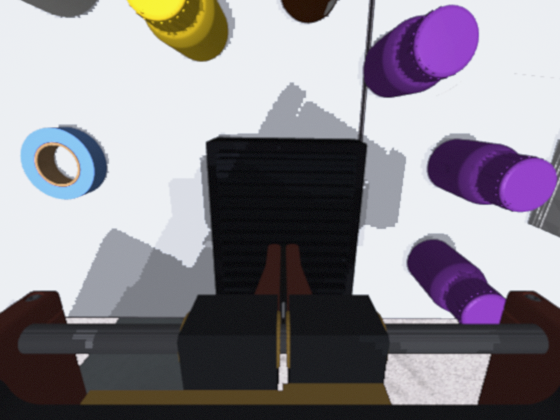

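The tips are over the middle of the ridged block. I'll hold a little longer, then rise and move across to the timer.

{"fn": "move_arm", "kwargs": {"motion": [[[0,0,0],[0,0,0]],[[0,0,0],[0,0,0]],[[0,0,0],[0,0,0]],[[0,0,0],[0,0,0]],[[0,0,0],[0,0,0]]]}}

```text
t: 10.48
ee_pos: [449.5, -248.7, 89.2]
orientation: [2.227, -2.216, -0.0]
ft_force: [0.3, 0.2, 0.7]
width: 0.1
```

{"fn": "move_arm", "kwargs": {"motion": [[[0,0,-0.2],[0,0,0]],[[0,0,-0.4],[0,0,0]],[[0,0,-0.6],[0,0,0]],[[0,0,-0.8],[0,0,0]],[[0,0,-0.95],[0,0,0]]]}}

```text
t: 11.1
ee_pos: [449.7, -248.8, 233.1]
orientation: [-2.227, 2.216, -0.002]
ft_force: [-0.3, 0.4, 0.3]
width: 0.5
```

{"fn": "move_arm", "kwargs": {"motion": [[[-0.2,0,0],[0,0,0]],[[-0.4,0,0],[0,0,0]],[[-0.6,0,0],[0,0,0]],[[-0.8,0,0],[0,0,0]],[[-1,0,0],[0,0,0]]]}}

```text
t: 11.72
ee_pos: [448.6, -97.8, 231.7]
orientation: [-2.227, 2.216, -0.0]
ft_force: [0.3, -0.2, 0.3]
width: 0.1
```

{"fn": "move_arm", "kwargs": {"motion": [[[-0.2,0,0],[0,0,0]],[[-0.4,0,0],[0,0,0]],[[-0.6,0,0],[0,0,0]],[[-0.8,0,0],[0,0,0]],[[-1,0,0],[0,0,0]]]}}

```text
t: 12.35
ee_pos: [447.9, 52.2, 231.7]
orientation: [-2.227, 2.216, -0.0]
ft_force: [0.3, 0.7, -0.4]
width: 0.5
```

```bash
python3 h.py 448 125 50;  python3 - <<'E'
from workcell import ctrl
import cv2,numpy as np
im=ctrl.get_image("wrist");cv2.imwrite("pics/wrist5.png",im["pixels"][:,:,::-1])
print([(round(d['p'],2),np.round(d['location']).tolist()) for d in ctrl.pinpoint("wrist","timer_top")])
E
```

```text
12.35 [447.9  52.2 231.7] shift [-0.485 -0.003  1.212] turn [-0.     0.     0.005] q [ 0.09  0.15  1.99 -0.    1.    1.66]
[(0.69, [452.0, 131.0, 16.0])]
```

View pics/wrist5.png

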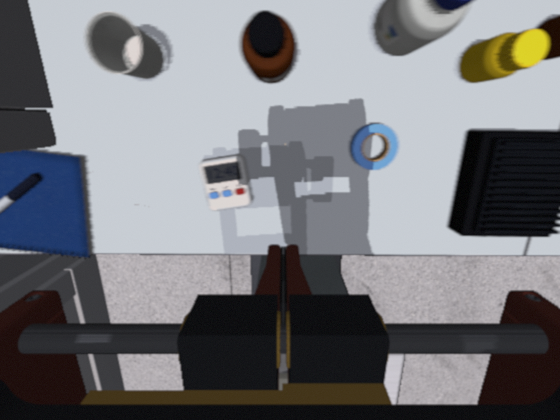

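The timer is at (226,183) in the wrist view. The estimates average (449,128). I'll move over it first, then go down.

{"fn": "move_arm", "kwargs": {"motion": [[[-0.13,0,0.1],[0,0,0]],[[-0.26,-0.01,0.2],[0,0,0]],[[-0.39,-0.01,0.3],[0,0,0]],[[-0.5,-0.01,0.4],[0,0,0]],[[-0.5,-0.01,0.5],[0,0,0]]]}}

```text
t: 13.08
ee_pos: [449.3, 126.6, 155.9]
orientation: [-2.228, 2.214, -0.0]
ft_force: [-0.4, -0.2, 0.2]
width: 0.4
```

```bash
python3 h.py 449 128 50;  python3 - <<'E'
from workcell import ctrl
import cv2,numpy as np
im=ctrl.get_image("wrist");cv2.imwrite("pics/wrist6.png",im["pixels"][:,:,::-1])
print([(round(d['p'],2),np.round(d['location']).tolist()) for d in ctrl.pinpoint("wrist","timer_top")])
E
```

```text
13.07 [449.3 126.6 155.9] shift [-0.009  0.002  0.706] turn [-0.    -0.     0.006] q [ 0.25  0.29  2.02 -0.    0.83  1.81]
[(0.72, [449.0, 129.0, 18.0])]
```

View pics/wrist6.png

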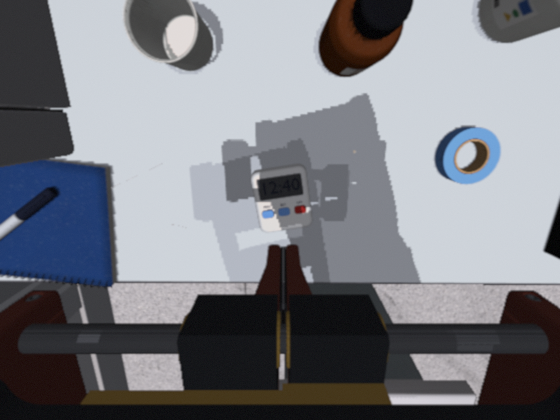

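The timer, at (281,199), is centred ahead of the tips, and the network now gives (449,129). Going down.

{"fn": "move_arm", "kwargs": {"motion": [[[0,0,0.14],[0,0,0]],[[0,0,0.28],[0,0,0]],[[0,0,0.42],[0,0,0]],[[0,0,0.56],[0,0,0]],[[0,0,0.69],[0,0,0]]]}}

```text
t: 13.8
ee_pos: [449.6, 125.6, 52.8]
orientation: [-2.226, 2.216, -0.001]
ft_force: [-0.7, 0.5, -0.2]
width: 0.3
```

{"fn": "move_arm", "kwargs": {"motion": [[[0,0,0],[0,0,0]],[[0,0,0],[0,0,0]],[[0,0,0],[0,0,0]],[[0,0,0],[0,0,0]],[[0,0,0],[0,0,0]]]}}

```text
t: 14.42
ee_pos: [449.4, 126.4, 53.5]
orientation: [-2.227, 2.215, -0.001]
ft_force: [0.1, 0.3, -0.3]
width: 0.4
```

{"fn": "move_arm", "kwargs": {"motion": [[[0,0,0],[0,0,0]],[[0,0,0],[0,0,0]],[[0,0,0],[0,0,0]],[[0,0,0],[0,0,0]],[[0,0,0],[0,0,0]]]}}

```text
t: 15.05
ee_pos: [449.2, 126.3, 53.2]
orientation: [-2.227, 2.216, 0.0]
ft_force: [-0.2, -0.4, -0.2]
width: 0.4
```

{"fn": "move_arm", "kwargs": {"motion": [[[0,0,0],[0,0,0]],[[0,0,0],[0,0,0]],[[0,0,0],[0,0,0]],[[0,0,0],[0,0,0]],[[0,0,0],[0,0,0]]]}}

```text
t: 15.68
ee_pos: [449.1, 126.3, 53.2]
orientation: [2.227, -2.216, -0.0]
ft_force: [-0.4, 0.4, 0.2]
width: 0.2
```

{"fn": "move_arm", "kwargs": {"motion": [[[0,0,0],[0,0,0]],[[0,0,0],[0,0,0]],[[0,0,0],[0,0,0]],[[0,0,0],[0,0,0]],[[0,0,0],[0,0,0]]]}}

```text
t: 16.3
ee_pos: [449.2, 126.3, 53.2]
orientation: [2.227, -2.216, -0.0]
ft_force: [0.8, -0.1, 0.1]
width: 0.2
```

```bash
python3 h.py 449 128 50;  python3 - <<'E'
from workcell import ctrl
import cv2,numpy as np
im=ctrl.get_image("wrist");cv2.imwrite("pics/wrist7.png",im["pixels"][:,:,::-1])
print([(round(d['p'],2),np.round(d['location']).tolist()) for d in ctrl.pinpoint("wrist","timer_top")])
ctrl.get_image("scene")
for n in ["short_top","mid_top","tall_top","block_top","timer_top"]:
    print(n,[(round(d['p'],2),np.round(d['location']).tolist()) for d in ctrl.pinpoint("scene",n)])
E
```

```text
16.3 [449.2 126.3  53.2] shift [-0.011  0.001  0.021] turn [0.    0.    0.005] q [0.25 0.49 2.07 0.   0.58 1.81]
[(0.95, [451.0, 131.0, 20.0])]
short_top [(0.88, [568.0, -330.0, 88.0]), (0.77, [497.0, -392.0, 88.0]), (0.72, [623.0, -267.0, 83.0]), (0.67, [403.0, -389.0, 84.0]), (0.62, [594.0, -189.0, 86.0])]
mid_top [(0.57, [602.0, 63.0, 120.0])]
tall_top []
block_top [(0.8, [448.0, -251.0, 59.0])]
timer_top [(0.55, [452.0, 130.0, 18.0])]
```

View pics/wrist7.png

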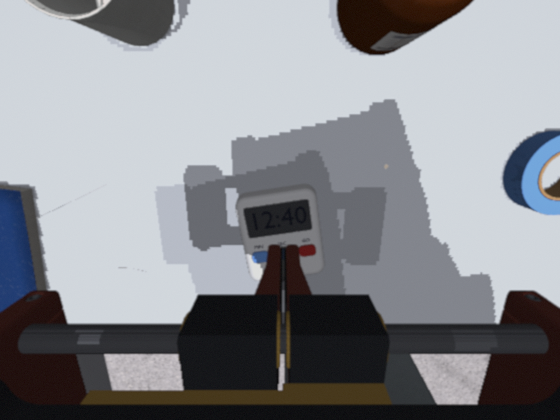

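The tips are over the middle of the timer, with the timer at (282,232) and nothing disturbed. Handing in.

```bash
python3 -c "
from workcell import ctrl
ctrl.close_job()"
```

```text
the job is handed in; nothing more can be done
```

The job is handed in. The hand pointed straight down, fingers shut, at the white-capped short bottle, then the cooling block, then the timer. It stayed at least two seconds over each with the tips about 33–35 mm above it. The job took 16.3 s of the 54 s allowed, and the hand is still over the timer.

**Last checks:**
- **Aim:** The TCP ended at (449, 126, 53). The networks put the timer at about (451, 130), which is 4–5 mm off and well inside the 30 mm limit.
- **Things moved:** The short and middle bottles, the block and the timer were found within measurement error of where they started.
- **Tallest bottle:** The last scene-camera check did not report it. The path stayed well away from it, and its last clear view was in the wrist picture taken over the block, where it stood upright.
- **Contact:** The forces reported after each move stayed around 1 N, which looks like sensor noise. That noise is larger than the 0.3 N contact limit, so these readings can't rule out a very light touch; the wrist pictures I took over the three things showed none.

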